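# Put the photo square away in the push-latch drawer

### The job

Press the front of the shut drawer on the cart so that its push-push latch lets go and it springs out, and lay the L-shaped photo square flat in the L-shaped recess of its tray, turned so that it drops fully home. Then push the drawer in until it latches, let go, and make sure that it has stayed shut with the square inside. Do not disturb the tea caddy, egg, caliper or cup.

Things in the scene. Friction and masses are not known exactly. Their poses are not given: they have to be found in the camera images.
- box: fixed dark wooden drawer box on the cart, 190 deep (x) x 152 wide (y) x 66 mm high, inner roof 59 mm above the cart. Origin: centre of its underside. Its open front faces its own -x, roughly to the robot's right (world -y, within 0.3 rad); the drawer slides out along its -x.
- drawer (a joint): how far the drawer is out (m): 0.001 latched shut (within 1 mm), 0.14 fully out, -0.009 at its inner stop. A damped spring always pushes it out (5 N shut, 3 N out, about 1 s to come out). From latched, a press to the inner stop (5 to 8 N), let go, frees it; from out, pushing it in to the inner stop, let go, latches it. A press short of -0.005 may not toggle; each full press does.
- drawer_front (a point): centre of the outer face of the drawer's front panel, 32 mm above the cart; moves with the drawer. Axes as the box's: x points into the drawer (the way to press), z up. The panel has no handle, is 132 wide x 52 high (6 to 58 mm above the cart) x 25 mm thick, and when latched stands 17 mm out of the box.
- tray_seat (a point): where the square's origin lies when home, on the tray's floor, 15 mm above the cart, 77 mm behind the front panel's outer face; moves with the drawer. Axes as the box's; the square's x and y axes point the same way when home. The recess is L-shaped like the square with 4 mm play on every side and 10 mm deep; it is clear of the box only when the drawer is out.
- square: loose L-shaped photo square, about 200 g, flat on the cart: black plate 12 mm thick, aluminium grip rib on top. Origin: underside, below the rib's middle. Rib 50 (x) x 18 (y), 12 to 38 mm above the underside. Long arm: x -44 to 68, y -13 to 25 mm. Short arm: x -44 to -6, y -65 to -13 mm. Unless down in the recess its rib hits the box's roof.
- caddy: bystander: white porcelain tea caddy with gilt bands and a gilt cap, 96 mm in diameter, 135 mm high; origin under its centre
- egg: bystander: speckled stoneware egg fast on a round wooden foot, 62 mm in diameter, 84 mm high; origin under its centre
- caliper: bystander: chrome caliper lying flat, 170 mm long along its x, 10 mm high; origin under the middle of its beam
- cup: bystander: coral-red glazed cup, 76 mm in diameter at the rim, 75 mm high; origin under its centre
- filler (a point): centre of the top of the wooden filler block (74 along x, 52 mm along y) that fills the +x, -y corner of the 120 (x) x 98 mm (y) recess and makes it L-shaped; level with the tray's rims, 25 mm above the cart; moves with the drawer, axes as the box's
Not all that is in view belongs to the job. Of the things that look like the square, the largest one is meant.

How it is judged:
By the outcome, as a careful person would: the job done as asked, in the order asked, and still so for the second after the job is handed in, with the robot touching nothing.
It also fails if it takes over 67 s, if anything falls off the work surface, if the arm or the gripper's body presses on something with over 40 N, if the wrist force passes 120 N, or if a joint passes its speed limit or range.

### The arm

A 6-joint arm with a two-finger parallel gripper is mounted at the origin on the work surface. World frame = base frame: x ahead of the robot, y to its left, z up, the work surface at z = 0. Lengths are in m, angles in rad, forces in N, time in s.
With the tool pointing down it reaches from about 0.3 to 0.75 m from the base axis. Payload 8.5 kg.
Tool frame: the origin (TCP) lies midway between the tips of the shut fingers; the grasp point (between the pads) lies 19 mm behind it; z points along the fingers, y is the line along which they close (so a half turn about z gives the same grasp; the last joint's range is limited). The gripper opens to 85 mm and grips with 20 to 120 N. Pads are 22 mm wide; open, the fingers measure 114 mm over their backs; the gripper's body (76 mm by 85 mm) begins 54 mm behind the grasp point. The pads swing forward as they close: fully open they stand 13 mm farther back than shut.
Start: joints at [0.966, 0.381, 1.297, -0, 1.464, -0.215], TCP at [0.209, 0.509, 0.231] pointing down, gripper open.
Joint ranges: [-3.11, 3.11], [-0.89, 2.33], [0.22, 2.48], [-1.42, 4.56], [0.17, 2.85], [-2.88, 2.88]. Speed limits (rad/s): [2.39, 2.39, 3.14, 3.14, 3.14, 3.14].

### API

Orientations are given as a unit quaternion [x, y, z, w].
In Python, from cell import read_state, viewer, sign_off gives the robot as it stands.
- The arm moves only by the shell command python3 -m handwheel 'ROWS' [FORCE]. ROWS is JSON, a list of rows, each an object of numbers: "dx", "dy", "dz": the shift along the tool's x, y, z in units of 30 mm (1.0 is 30 mm); "wx", "wy", "wz": the turn, a rotation vector about the tool's x, y, z in units of 5 degrees (1.0 is 5 degrees); "gripper": the finger opening in mm, from 0 to 85.4. In form: [{"dx": .., "dy": .., "dz": .., "wx": .., "wy": .., "wz": .., "gripper": ..}, ...]. A call has 1 to 5 rows; each row is the pose to reach, as a shift and turn from the pose commanded when the call began, along the tool's axes at that moment; what a row does not reach only later rows make up. A row lasts 1/12 s, in which the tool goes at most 41.7 mm and 7.16 degrees, less where a joint would pass 70% of its speed; a pose out of reach is approached as far as the arm can. A call with a gripper value outside its range is refused whole. The fingers move at their own pace and stop on an object; FORCE is the grip in N (left out, the last holds). Time passes only in rows, so rows that repeat a pose let the fingers close. It gives the time, the measured TCP pose, the force, the opening and the grip force at its end, in the units of the state.
- read_state(): the state, without advancing time (a new reading comes with each control period).
- viewer.get_image(name): name is "scene" or "top" or "wrist"; returns the picture (400x640x3 uint8, red, green, blue); there is no depth.
- viewer.calibration(name): a dict with "K" (3x3 intrinsics, pixels), "k1" (the pictures are not rectified: a ray, as slopes to the right and down, at radius r is drawn at 1 + k1 r^2 times it, then the intrinsics apply), "R" (3x3) and "t" (3): a world point X has camera coordinates R X + t; the wrist camera has in their place "hand_eye" (4x4, takes a point from camera to tool coordinates, whose origin is the TCP and whose axes are the flange's). Camera axes: x right, y down, z forward; pixel columns grow to the right and rows downward; lengths in m; the calibration is good to about 2 mm. A picture is of the moment at which its call begins: read the wrist's pose just before it. calibration takes no time and is no camera call.
- sign_off(): hands the job in; it is judged then, once.
The state is a dict: "clock": time; "joints": joint angles; "qd": joint speeds; "joint_efforts": joint torques, N m; "tool_pos": TCP position; "orientation": TCP orientation; "contact_force": force on the tool from outside, world axes, zero at the start; "wrist_torque": the same for the moment, N m; "finger_gap": finger opening in m; "gripper_force": force on a finger pad.
Only numpy, scipy, OpenCV 4.12 (cv2) and the standard library are available. Lean on these libraries where they do the work, as an engineer would, in place of code of your own. Each camera call takes 0.05 s, during which the arm holds its last target. There are 200 camera calls.

## Working session

There is one attempt and no reset: what is moved stays moved. The work goes in short steps, Python scripts to look and compute and a shell command to move; the robot and the scene stay as the last step left them, time stands still between calls to the robot, and variables do not carry over. Pictures are saved under pics/ and viewed, at most 10 in all, crops included, and the job is handed in when it is done.

```bash
ls; mkdir -p pics; python3 - <<'E'
from cell import read_state, viewer
import cv2, numpy as np
for n in ("scene","top"):
    c=viewer.calibration(n); print(n,c)
    cv2.imwrite(f"pics/{n}0.png",viewer.get_image(n)[:,:,::-1])
print(viewer.calibration("wrist")); print(read_state())
E
```

```text
pics
scene {'K': array([[389.38904149,   0.        , 323.535534  ],
       [  0.        , 389.38904149, 199.61221363],
       [  0.        ,   0.        ,   1.        ]]), 'k1': -0.008099368928610245, 'R': array([[ 0.83054293,  0.55687627,  0.00934081],
       [ 0.41511745, -0.60776396, -0.67697893],
       [-0.3713165 ,  0.5661376 , -0.73594312]]), 't': array([-0.41651781, -0.28197057,  1.27045235])}
top {'K': array([[438.56551843,   0.        , 316.29816655],
       [  0.        , 438.56551843, 194.9843116 ],
       [  0.        ,   0.        ,   1.        ]]), 'k1': -0.09819671118646564, 'R': array([[-0.08420974, -0.99644073,  0.00382093],
       [-0.97552879,  0.08165965, -0.20414526],
       [ 0.20310664, -0.02091844, -0.97893315]]), 't': array([-0.06196674,  0.60314534,  1.00495774])}
{'K': array([[300.4832876 ,   0.        , 320.97430946],
       [  0.        , 300.4832876 , 197.72811852],
       [  0.        ,   0.        ,   1.        ]]), 'k1': -0.038006280091622886, 'hand_eye': array([[-6.12933879e-04, -9.61920300e-01, -2.73329400e-01,
         6.97961583e-02],
       [ 9.
[... 258 characters left out ...]
1, 'joints': array([ 9.65703024e-01,  3.81138582e-01,  1.29816046e+00,  2.62565375e-06,
        1.46360856e+00, -2.15326662e-01]), 'qd': array([-0.00179163, -0.00112128, -0.00204269,  0.00084577,  0.00015014,
        0.00091763]), 'joint_efforts': array([ 4.02594465e-03, -4.49221158e+01, -2.31659299e+01, -1.71687843e-04,
        3.63860141e-03,  5.45876594e-05]), 'tool_pos': array([0.20884734, 0.50852184, 0.23077644]), 'orientation': array([ 1.93652162e-01,  9.81070032e-01, -6.02407612e-04, -2.63398829e-04]), 'contact_force': array([-0.20611532,  0.63369857,  0.18341735]), 'wrist_torque': array([-0.04709328, -0.06489557, -0.00172469]), 'gripper_force': 0.0, 'finger_gap': 0.08590508712655505}
```

View pics/scene0.png

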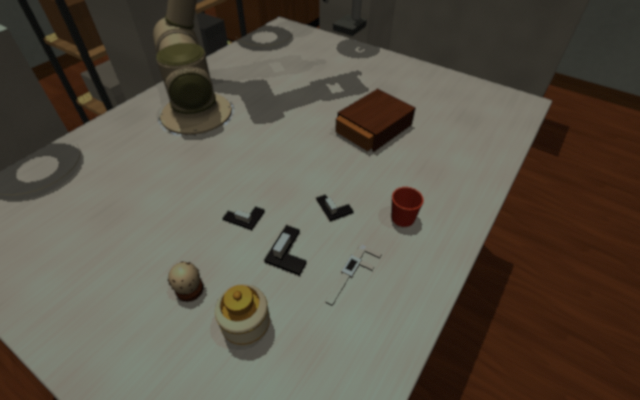

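View pics/top0.png

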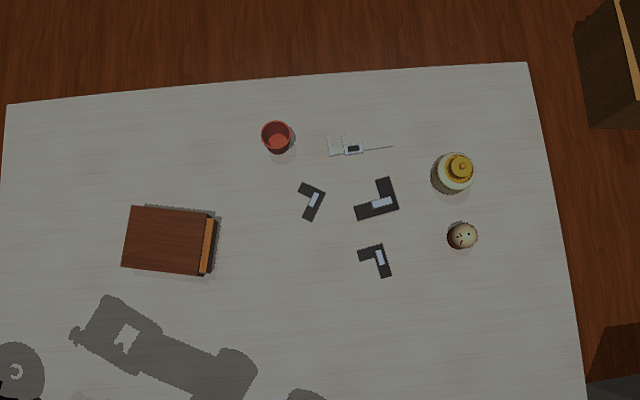

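Three L-shapes in top: (378,200), (313,200) and (377,260). The first looks largest, and its rib sits on the long arm as described. Next is a crop to confirm it.

```bash
cat > h.py <<'E'
import numpy as np, cv2
from scipy.spatial.transform import Rotation as Ro
from cell import read_state, viewer
def cam(n,st=None):
    c=viewer.calibration(n)
    if n=="wrist":
        T=np.eye(4);T[:3,:3]=Ro.from_quat(st["orientation"]).as_matrix();T[:3,3]=st["tool_pos"]
        M=np.linalg.inv(T@c["hand_eye"]);R,t=M[:3,:3],M[:3,3]
    else: R,t=c["R"],c["t"]
    return c["K"],c["k1"],R,t
def ray(C,u,v):
    K,k,R,t=C
    d=np.array([(u-K[0,2])/K[0,0],(v-K[1,2])/K[1,1]]);s=d.copy()
    for _ in range(20): s=d/(1+k*s@s)
    return -R.T@t, R.T@np.array([*s,1])
def onz(C,u,v,z):
    o,d=ray(C,u,v); return o+d*(z-o[2])/d[2]
def tri(C1,p1,C2,p2):
    o1,d1=ray(C1,*p1);o2,d2=ray(C2,*p2)
    a=np.linalg.lstsq(np.c_[d1,-d2],o2-o1,rcond=None)[0]
    A,B=o1+a[0]*d1,o2+a[1]*d2
    return (A+B)/2,np.linalg.norm(A-B)
def proj(C,X):
    K,k,R,t=C;p=R@np.array(X)+t;s=p[:2]/p[2];s=s*(1+k*s@s)
    return K[:2,:2]@s+K[:2,2]
def crop(img,x0,y0,w,h,f,name):
    cv2.imwrite(name,cv2.resize(img[y0:y0+h,x0:x0+w],None,fx=f,fy=f,interpolation=cv2.INTER_CUBIC))
E
python3 - <<'E'
from h import *
a=cv2.imread("pics/top0.png");b=cv2.imread("pics/scene0.png")
f=lambda im,x,y,w,h,s:cv2.resize(im[y:y+h,x:x+w],(int(w*s),int(h*s)),interpolation=cv2.INTER_CUBIC)
o=np.zeros((600,800,3),np.uint8)
o[:300,:400]=f(a,115,195,100,75,4)[:300]   # top box
o[:300,400:]=f(a,290,170,125,93.75.__int__(),3.2)[:1] if 0 else f(a,345,160,80,60,5)
o[300:,:400]=f(b,330,85,100,75,4)
o[300:,400:]=f(b,245,215,80,60,5)
cv2.imwrite("pics/c1.png",o)
E
```

```text
(no output)
```

View pics/c1.png

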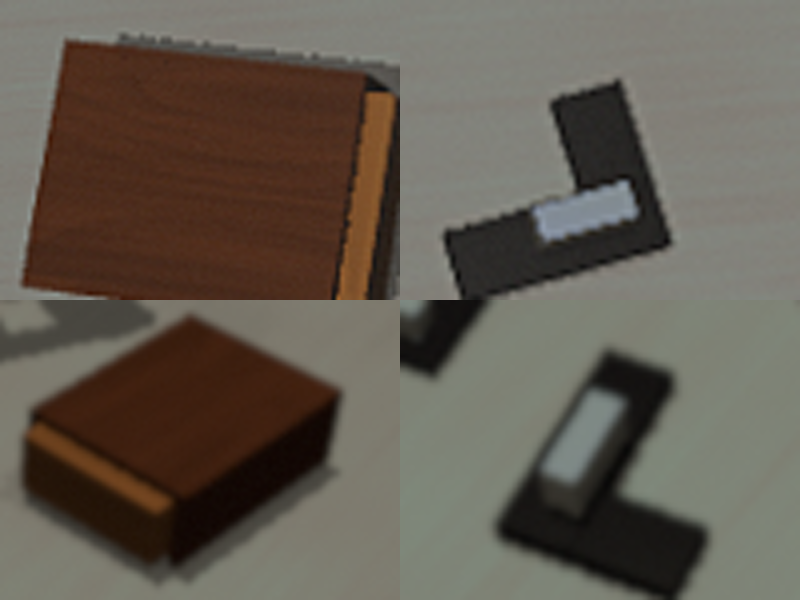

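The crop confirms the black L at top (378,200): its plate is about 1.5 times the size of the others, with the rib along the long arm. Next I fit poses from both views.

```bash
cat > fit.py <<'E'
from h import *
from scipy.optimize import least_squares
T,S=cam("top"),cam("scene")
px=lambda p,x0,y0,s,ox,oy:(x0+(p[0]-ox+.5)/s-.5,y0+(p[1]-oy+.5)/s-.5)
def fit(obs,x0,name):
    def r(p):
        R=Ro.from_euler('z',p[3]).as_matrix()
        return np.concatenate([proj(C,R@(np.array(m)/1000)+p[:3])-u for C,m,u in obs])
    s=least_squares(r,x0,loss='soft_l1'); print(name,s.x.round(4),'deg',np.degrees(s.x[3]).round(1),'\n',s.fun.reshape(-1,2).round(1).tolist())
    return s.x
if __name__=="__main__":
    t=lambda m,p:(T,m,px(p,345,160,5,400,0)); s=lambda m,p:(S,m,px(p,245,215,5,400,300))
    o=[t((25,-9,38),(533,207)),t((25,9,38),(543,242)),t((-25,-9,38),(628,180)),t((-25,9,38),(638,215)),
     s((25,9,38),(590,388)),s((25,-9,38),(627,397)),s((-25,-9,38),(582,482)),s((-25,9,38),(541,467)),
     t((-44,25,12),(670,242)),t((68,25,12),(462,298)),t((68,-13,12),(443,232)),t((-44,-65,12),(620,82)),t((-6,-65,12),(553,101)),
     s((-44,25,12),(498,525)),s((68,25,12),(606,350)),s((68,-13,12),(675,374)),s((-6,-65,12),(707,530))]
    fit(o,[.5,-.1,0,1.6],'square')
    t=lambda m,p:(T,m,px(p,115,195,4,0,0)); s=lambda m,p:(S,m,px(p,330,85,4,0,300))
    o=[t((95,76,66),(22,285)),t((95,-76,66),(66,40)),t((-95,-76,66),(365,73)),
     s((95,76,66),(190,316)),s((95,-76,66),(340,390)),s((-95,-76,66),(180,500)),s((-95,76,66),(33,412)),
     s((-112,-66,58),(170,513)),s((-112,66,58),(27,432)),t((-112,-66,58),(396,94))]
    fit(o,[.4,.3,0,1.6],'box')
    for n,p,z in (('caddy',(458,170),.06),('egg',(462,236),.04),('cup',(277,137),.06),('cal',(353,148),.01),('sq2',(313,200),.01),('sq3',(377,260),.01)): print(n,onz(T,*p,z).round(3))
E
python3 fit.py
```

```text
square [ 5.7000e-01 -2.7310e-01  3.0000e-04  1.7556e+00] deg 100.6 
 [[-0.3, -0.0], [-0.2, -0.1], [-0.2, 0.2], [-0.1, -0.0], [0.4, 0.1], [-0.0, 0.9], [-1.2, 0.4], [-0.2, 0.7], [0.7, 0.5], [0.2, 0.9], [-0.2, -0.1], [0.2, -0.6], [-0.4, -0.6], [-0.9, -0.1], [0.1, -0.6], [0.5, -0.5], [0.8, -0.6]]
box [ 5.1730e-01  2.6470e-01 -1.0000e-03  1.3816e+00] deg 79.2 
 [[-0.4, 0.4], [-0.2, -0.3], [0.3, -0.3], [0.0, -0.3], [1.0, 0.5], [1.5, 0.1], [-0.9, -0.3], [-2.9, 0.2], [-1.0, 0.7], [-0.5, -0.2]]
caddy [ 0.63  -0.471  0.06 ]
egg [ 0.467 -0.463  0.04 ]
cup [ 0.753 -0.026  0.06 ]
cal [ 0.724 -0.22   0.01 ]
sq2 [ 0.594 -0.104  0.01 ]
sq3 [ 0.429 -0.25   0.01 ]
```

```bash
cat > rel.py <<'E'
from h import *
import sys
# target x y z, tool-y yaw deg -> relative row (tool pointing down)
x,y,z,a=map(float,sys.argv[1:5]); st=read_state()
a=np.radians(a); Y=np.array([np.cos(a),np.sin(a),0]);Z=np.array([0,0,-1.]);G=np.c_[np.cross(Y,Z),Y,Z]
R=Ro.from_quat(st["orientation"]).as_matrix()
d=R.T@(np.array([x,y,z])-st["tool_pos"])/.03; w=np.degrees(Ro.from_matrix(R.T@G).as_rotvec())/5
print("d",d.round(3),"w",w.round(3),"rows",np.ceil(max(np.linalg.norm(d)*30/41.7,np.linalg.norm(w)*5/7.16)))
E
python3 rel.py 0.488 0.115 0.20 -10.8
```

```text
d [-13.592  -8.597   1.033] w [-1.5000e-02  7.0000e-03  1.5694e+01] rows 12.0
```

```bash
r='{"dx":-13.59,"dy":-8.6,"dz":1.0,"wx":0,"wy":0,"wz":15.7,"gripper":0}'; python3 -m handwheel '[{"dx":-5,"dy":-3.2,"dz":0.4,"wx":0,"wy":0,"wz":6,"gripper":0},{"dx":-5,"dy":-3.2,"dz":0.4,"wx":0,"wy":0,"wz":6,"gripper":0},{"dx":-5,"dy":-3.2,"dz":0.4,"wx":0,"wy":0,"wz":6,"gripper":0},{"dx":-5,"dy":-3.2,"dz":0.4,"wx":0,"wy":0,"wz":6,"gripper":0},{"dx":-5,"dy":-3.2,"dz":0.4,"wx":0,"wy":0,"wz":6,"gripper":0}]'; python3 rel.py 0.488 0.115 0.20 -10.8
```

```text
clock: 0.52
tool_pos: [0.3132, 0.3593, 0.2187]
orientation: [0.445, 0.895, -0.001, 0.0]
contact_force: [0.3, 0.9, 1.0]
finger_gap: 0.0258
gripper_force: 0.0
d [-10.01   -0.265   0.637] w [-0.011  0.02   9.581] rows 8.0
```

```bash
python3 -m handwheel '[{"dx":-10,"dy":-0.26,"dz":0.6,"wz":9.6,"gripper":0},{"dx":-10,"dy":-0.26,"dz":0.6,"wz":9.6,"gripper":0},{"dx":-10,"dy":-0.26,"dz":0.6,"wz":9.6,"gripper":0},{"dx":-10,"dy":-0.26,"dz":0.6,"wz":9.6,"gripper":0},{"dx":-10,"dy":-0.26,"dz":0.6,"wz":9.6,"gripper":0}]'; python3 rel.py 0.488 0.115 0.20 -10.8
```

```text
d [-10.01   -0.265   0.637] w [-0.011  0.02   9.581] rows 8.0$[0]: bad value
```

```bash
python3 -m handwheel '[{"dx":-10,"dy":-0.26,"dz":0.6,"wx":0,"wy":0,"wz":9.6,"gripper":0},{"dx":-10,"dy":-0.26,"dz":0.6,"wx":0,"wy":0,"wz":9.6,"gripper":0},{"dx":-10,"dy":-0.26,"dz":0.6,"wx":0,"wy":0,"wz":9.6,"gripper":0},{"dx":-10,"dy":-0.26,"dz":0.6,"wx":0,"wy":0,"wz":9.6,"gripper":0},{"dx":-10,"dy":-0.26,"dz":0.6,"wx":0,"wy":0,"wz":9.6,"gripper":0}]'; python3 rel.py 0.488 0.115 0.20 -10.8
```

```text
clock: 0.93
tool_pos: [0.4347, 0.1932, 0.2066]
orientation: [0.698, 0.716, -0.0, -0.0]
contact_force: [0.8, 0.7, 0.5]
finger_gap: 0.0002
gripper_force: 0.0
d [-2.652  1.709  0.22 ] w [-4.000e-03  1.000e-03  2.461e+00] rows 3.0
```

```bash
python3 -m handwheel '[{"dx":-2.65,"dy":1.7,"dz":0.2,"wx":0,"wy":0,"wz":2.46,"gripper":0},{"dx":-2.65,"dy":1.7,"dz":0.2,"wx":0,"wy":0,"wz":2.46,"gripper":0},{"dx":-2.65,"dy":1.7,"dz":0.2,"wx":0,"wy":0,"wz":2.46,"gripper":0},{"dx":-2.65,"dy":1.7,"dz":0.2,"wx":0,"wy":0,"wz":2.46,"gripper":0},{"dx":-2.65,"dy":1.7,"dz":0.2,"wx":0,"wy":0,"wz":2.46,"gripper":0}]'; python3 rel.py 0.4885 0.119 0.03 -10.8
```

```text
clock: 1.35
tool_pos: [0.4873, 0.1172, 0.2004]
orientation: [0.769, 0.64, -0.0, -0.001]
contact_force: [-0.2, 0.6, -0.5]
finger_gap: -0.0001
gripper_force: 0.0
d [0.065 0.037 5.682] w [-0.015 -0.001  0.067] rows 5.0
```

```bash
python3 -m handwheel '[{"dx":0,"dy":0,"dz":2,"wx":0,"wy":0,"wz":0,"gripper":0},{"dx":0,"dy":0,"dz":4,"wx":0,"wy":0,"wz":0,"gripper":0},{"dx":0,"dy":0,"dz":5.7,"wx":0,"wy":0,"wz":0,"gripper":0},{"dx":0,"dy":0,"dz":5.7,"wx":0,"wy":0,"wz":0,"gripper":0},{"dx":0,"dy":0,"dz":5.7,"wx":0,"wy":0,"wz":0,"gripper":0}]'; python3 -m handwheel '[{"dx":0.2,"dy":0,"dz":0,"wx":0,"wy":0,"wz":0,"gripper":0},{"dx":0.4,"dy":0,"dz":0,"wx":0,"wy":0,"wz":0,"gripper":0},{"dx":0.6,"dy":0,"dz":0,"wx":0,"wy":0,"wz":0,"gripper":0},{"dx":0.7,"dy":0,"dz":0,"wx":0,"wy":0,"wz":0,"gripper":0},{"dx":0.7,"dy":0,"dz":0,"wx":0,"wy":0,"wz":0,"gripper":0}]'
```

```text
clock: 1.77
tool_pos: [0.4833, 0.1187, 0.0247]
orientation: [0.768, 0.641, -0.004, -0.004]
contact_force: [-1.5, -0.9, -1.4]
finger_gap: -0.0003
gripper_force: 0.0
clock: 2.18
tool_pos: [0.4922, 0.139, 0.0315]
orientation: [0.768, 0.64, 0.001, 0.001]
contact_force: [-0.8, -0.3, -0.0]
finger_gap: -0.0
gripper_force: 0.0
```

```bash
python3 -m handwheel '[{"dx":0.1,"dy":0,"dz":0,"wx":0,"wy":0,"wz":0,"gripper":0},{"dx":0.2,"dy":0,"dz":0,"wx":0,"wy":0,"wz":0,"gripper":0},{"dx":0.3,"dy":0,"dz":0,"wx":0,"wy":0,"wz":0,"gripper":0},{"dx":0.3,"dy":0,"dz":0,"wx":0,"wy":0,"wz":0,"gripper":0}]'; python3 -m handwheel '[{"dx":0.07,"dy":0,"dz":0,"wx":0,"wy":0,"wz":0,"gripper":0},{"dx":0.13,"dy":0,"dz":0,"wx":0,"wy":0,"wz":0,"gripper":0},{"dx":0.13,"dy":0,"dz":0,"wx":0,"wy":0,"wz":0,"gripper":0}]'
```

```text
clock: 2.52
tool_pos: [0.4934, 0.1466, 0.0304]
orientation: [0.768, 0.64, 0.0, 0.001]
contact_force: [-0.4, -5.0, 2.8]
finger_gap: 0.0001
gripper_force: 2.4
clock: 2.77
tool_pos: [0.4941, 0.1502, 0.0302]
orientation: [0.769, 0.64, 0.0, 0.0]
contact_force: [0.2, -5.7, 3.1]
finger_gap: 0.0003
gripper_force: 2.4
```

```bash
python3 -m handwheel '[{"dx":0.07,"dy":0,"dz":0,"wx":0,"wy":0,"wz":0,"gripper":0},{"dx":0.14,"dy":0,"dz":0,"wx":0,"wy":0,"wz":0,"gripper":0},{"dx":0.14,"dy":0,"dz":0,"wx":0,"wy":0,"wz":0,"gripper":0}]';python3 -m handwheel '[{"dx":0.05,"dy":0,"dz":0,"wx":0,"wy":0,"wz":0,"gripper":0},{"dx":0.1,"dy":0,"dz":0,"wx":0,"wy":0,"wz":0,"gripper":0},{"dx":0.1,"dy":0,"dz":0,"wx":0,"wy":0,"wz":0,"gripper":0}]'
```

```text
clock: 3.02
tool_pos: [0.4943, 0.1519, 0.0302]
orientation: [0.768, 0.64, -0.002, 0.002]
contact_force: [-3.3, -23.5, 8.3]
finger_gap: 0.0
gripper_force: 11.6
clock: 3.27
tool_pos: [0.4943, 0.1521, 0.0302]
orientation: [0.768, 0.64, -0.004, 0.003]
contact_force: [-6.3, -42.4, 13.1]
finger_gap: -0.0001
gripper_force: 21.3
```

```bash
python3 -m handwheel '[{"dx":-6.3,"dy":0,"dz":0,"wx":0,"wy":0,"wz":0,"gripper":0},{"dx":-6.3,"dy":0,"dz":0,"wx":0,"wy":0,"wz":0,"gripper":0},{"dx":-6.3,"dy":0,"dz":0,"wx":0,"wy":0,"wz":0,"gripper":0},{"dx":-6.3,"dy":0,"dz":0,"wx":0,"wy":0,"wz":0,"gripper":0},{"dx":-6.3,"dy":0,"dz":0,"wx":0,"wy":0,"wz":0,"gripper":0}]'; python3 -m handwheel '[{"dx":0,"dy":0,"dz":-4,"wx":0,"wy":0,"wz":0,"gripper":50},{"dx":0,"dy":0,"dz":-4,"wx":0,"wy":0,"wz":0,"gripper":50},{"dx":0,"dy":0,"dz":-4,"wx":0,"wy":0,"wz":0,"gripper":50},{"dx":0,"dy":0,"dz":-4,"wx":0,"wy":0,"wz":0,"gripper":50},{"dx":0,"dy":0,"dz":-4,"wx":0,"wy":0,"wz":0,"gripper":50}]'; python3 rel.py 0.570 -0.273 0.14 10.6
```

```text
clock: 3.68
tool_pos: [0.46, -0.0312, 0.0298]
orientation: [0.769, 0.639, 0.0, -0.0]
contact_force: [0.2, -0.0, 0.3]
finger_gap: -0.0
gripper_force: 0.0
clock: 4.1
tool_pos: [0.4614, -0.0282, 0.1515]
orientation: [0.769, 0.64, 0.001, 0.002]
contact_force: [0.0, 0.2, -0.7]
finger_gap: 0.0502
gripper_force: 0.0
d [-7.366  5.039  0.403] w [ 0.048  0.008 -4.211] rows 7.0
```

```bash
python3 -m handwheel '[{"dx":-7.37,"dy":5.03,"dz":0.4,"wx":0,"wy":0,"wz":-4.2,"gripper":50},{"dx":-7.37,"dy":5.03,"dz":0.4,"wx":0,"wy":0,"wz":-4.2,"gripper":50},{"dx":-7.37,"dy":5.03,"dz":0.4,"wx":0,"wy":0,"wz":-4.2,"gripper":50},{"dx":-7.37,"dy":5.03,"dz":0.4,"wx":0,"wy":0,"wz":-4.2,"gripper":50},{"dx":-7.37,"dy":5.03,"dz":0.4,"wx":0,"wy":0,"wz":-4.2,"gripper":50}]'; python3 rel.py 0.570 -0.273 0.14 10.6
```

```text
clock: 4.52
tool_pos: [0.5443, -0.2183, 0.1387]
orientation: [0.639, 0.769, 0.0, -0.002]
contact_force: [1.6, 0.3, 0.3]
finger_gap: 0.0499
gripper_force: 0.0
d [-1.951  0.507 -0.049] w [-0.022 -0.03  -0.002] rows 2.0
```

```bash
python3 -m handwheel '[{"dx":-1.95,"dy":0.51,"dz":0,"wx":0,"wy":0,"wz":0,"gripper":50},{"dx":-1.95,"dy":0.51,"dz":0,"wx":0,"wy":0,"wz":0,"gripper":50},{"dx":-1.95,"dy":0.51,"dz":0,"wx":0,"wy":0,"wz":0,"gripper":50},{"dx":-1.95,"dy":0.51,"dz":0,"wx":0,"wy":0,"wz":0,"gripper":50}]'; python3 - <<'E'
from h import *
import pickle
st=read_state(); pickle.dump(st,open('st1.pkl','wb')); w=viewer.get_image("wrist")[:,:,::-1]; a=viewer.get_image("top")[:,:,::-1].copy(); b=viewer.get_image("scene")[:,:,::-1]
cv2.imwrite("pics/w1.png",w);cv2.imwrite("pics/top1.png",a);cv2.imwrite("pics/scene1.png",b)
f=lambda im,x,y,W,H,s:cv2.resize(im[y:y+H,x:x+W],(int(W*s),int(H*s)),interpolation=cv2.INTER_CUBIC)
o=np.zeros((600,800,3),np.uint8)
o[:400,:]=f(a,115,190,200,100,4)
o[400:,:320]=f(w,0,0,640,400,.5)
o[400:,400:]=f(b,300,90,133,67,3)[:200,:399].repeat(1,1) if 0 else cv2.resize(b[85:165,290:450],(400,200),interpolation=cv2.INTER_CUBIC)
cv2.imwrite("pics/c2.png",o)
C=cam("wrist",st)
for p in [(25,9,38),(25,-9,38),(-25,-9,38),(-25,9,38),(-44,25,12),(68,25,12),(-6,-65,12)]:
    print(p,proj(C,Ro.from_euler('z',1.7556).as_matrix()@(np.array(p)/1000)+[.57,-.273,0]).round(1))
E
```

```text
clock: 4.85
tool_pos: [0.5695, -0.2717, 0.1383]
orientation: [0.639, 0.769, 0.0, -0.002]
contact_force: [-0.4, -0.2, -0.9]
finger_gap: 0.05
gripper_force: 0.0
(25, 9, 38) [311.4 170.4]
(25, -9, 38) [333.4 170.4]
(-25, -9, 38) [332.9 227.5]
(-25, 9, 38) [312.1 227.5]
(-44, 25, 12) [296.5 236.1]
(68, 25, 12) [293.4 116. ]
(-6, -65, 12) [392.1 198.1]
```

View pics/c2.png

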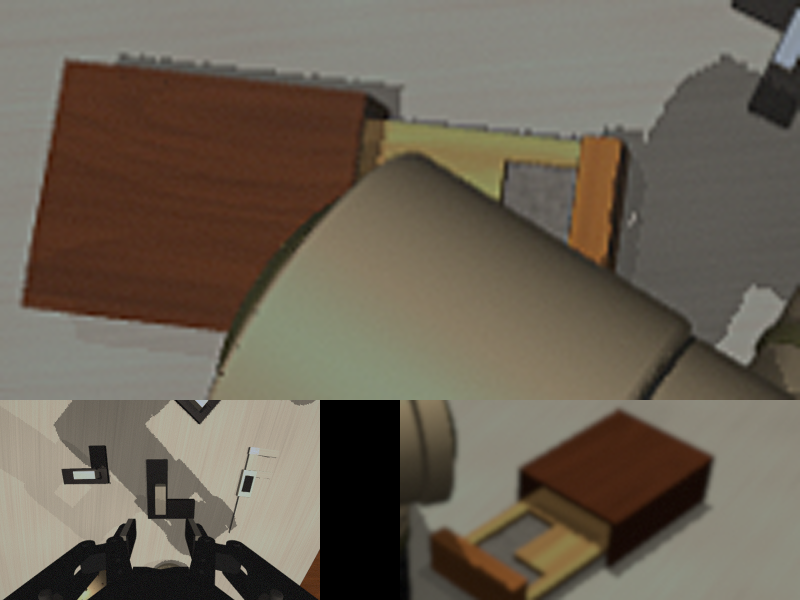

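View pics/w1.png

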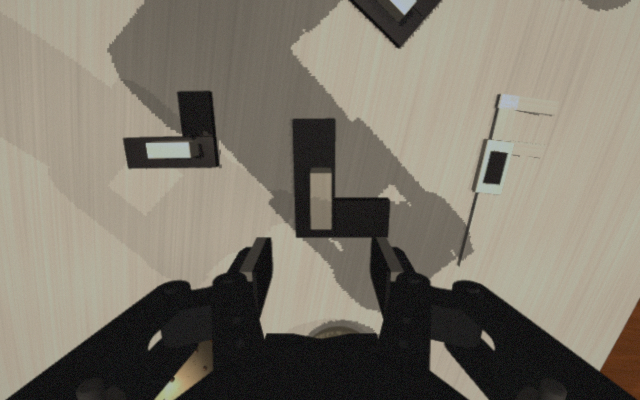

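Scene and top show the drawer out, with the recess and filler visible. In the wrist view the rib at (310-331,168-230) matches the prediction, so I descend to grasp.

```bash
python3 rel.py 0.570 -0.273 0.017 10.6; python3 -m handwheel '[{"dx":-0.04,"dy":0,"dz":1.5,"wx":0,"wy":0,"wz":0,"gripper":50},{"dx":-0.04,"dy":0,"dz":2.8,"wx":0,"wy":0,"wz":0,"gripper":50},{"dx":-0.04,"dy":0,"dz":3.6,"wx":0,"wy":0,"wz":0,"gripper":50},{"dx":-0.04,"dy":0,"dz":3.6,"wx":0,"wy":0,"wz":0,"gripper":50},{"dx":-0.04,"dy":0,"dz":3.6,"wx":0,"wy":0,"wz":0,"gripper":50}]';python3 rel.py 0.570 -0.273 0.017 10.6
```

```text
d [-0.099 -0.     4.1  ] w [-0.012 -0.017  0.003] rows 3.0
clock: 5.42
tool_pos: [0.5701, -0.2718, 0.0326]
orientation: [0.639, 0.769, -0.0, -0.001]
contact_force: [0.3, -1.0, 1.6]
finger_gap: 0.0502
gripper_force: 0.0
d [-0.04  -0.009  0.519] w [-0.013 -0.016  0.002] rows 1.0
```

```bash
python3 -m handwheel '[{"dx":-0.04,"dy":0,"dz":0.25,"wx":0,"wy":0,"wz":0,"gripper":50},{"dx":-0.04,"dy":0,"dz":0.5,"wx":0,"wy":0,"wz":0,"gripper":50},{"dx":-0.04,"dy":0,"dz":0.5,"wx":0,"wy":0,"wz":0,"gripper":35},{"dx":-0.04,"dy":0,"dz":0.5,"wx":0,"wy":0,"wz":0,"gripper":25},{"dx":-0.04,"dy":0,"dz":0.5,"wx":0,"wy":0,"wz":0,"gripper":18}]' 40; python3 -m handwheel '[{"dx":0,"dy":0,"dz":0,"wx":0,"wy":0,"wz":0,"gripper":10},{"dx":0,"dy":0,"dz":0,"wx":0,"wy":0,"wz":0,"gripper":10},{"dx":0,"dy":0,"dz":0,"wx":0,"wy":0,"wz":0,"gripper":10},{"dx":0,"dy":0,"dz":0,"wx":0,"wy":0,"wz":0,"gripper":10}]' 40
```

```text
clock: 5.83
tool_pos: [0.5707, -0.2741, 0.0183]
orientation: [0.639, 0.769, 0.0, 0.0]
contact_force: [1.0, -0.0, 0.4]
finger_gap: 0.0184
gripper_force: 0.3
clock: 6.17
tool_pos: [0.5708, -0.2742, 0.0184]
orientation: [0.639, 0.769, 0.0, 0.001]
contact_force: [-0.2, 0.6, 5.3]
finger_gap: 0.0173
gripper_force: 40.6
```

```bash
python3 -m handwheel '[{"dx":0,"dy":0,"dz":-1,"wx":0,"wy":0,"wz":0,"gripper":10},{"dx":0,"dy":0,"dz":-2.3,"wx":0,"wy":0,"wz":0,"gripper":10},{"dx":0,"dy":0,"dz":-3.6,"wx":0,"wy":0,"wz":0,"gripper":10},{"dx":0,"dy":0,"dz":-4.7,"wx":0,"wy":0,"wz":0,"gripper":10},{"dx":0,"dy":0,"dz":-4.7,"wx":0,"wy":0,"wz":0,"gripper":10}]'; python3 rel.py 0.47 0.0 0.16 -10.8
```

```text
clock: 6.58
tool_pos: [0.5725, -0.2753, 0.1658]
orientation: [0.639, 0.769, 0.0, 0.006]
contact_force: [0.6, -1.0, -0.7]
finger_gap: 0.0168
gripper_force: 39.8
d [ 9.65  -1.678  0.095] w [0.112 0.082 4.273] rows 8.0
```

```bash
python3 -m handwheel '[{"dx":1,"dy":-0.2,"dz":0,"wx":0,"wy":0,"wz":0.5,"gripper":10},{"dx":2.2,"dy":-0.4,"dz":0,"wx":0,"wy":0,"wz":1,"gripper":10},{"dx":3.4,"dy":-0.6,"dz":0,"wx":0,"wy":0,"wz":1.5,"gripper":10},{"dx":4.6,"dy":-0.8,"dz":0,"wx":0,"wy":0,"wz":2,"gripper":10},{"dx":5.8,"dy":-1,"dz":0,"wx":0,"wy":0,"wz":2.6,"gripper":10}]'; python3 rel.py 0.47 0.0 0.16 -10.8
```

```text
clock: 7.0
tool_pos: [0.5078, -0.1068, 0.1578]
orientation: [0.723, 0.691, -0.0, -0.001]
contact_force: [1.1, 0.9, -0.9]
finger_gap: 0.0174
gripper_force: 39.8
d [ 3.501 -1.421 -0.069] w [-0.015 -0.006  1.642] rows 3.0
```

```bash
python3 -m handwheel '[{"dx":1.2,"dy":-0.5,"dz":0,"wx":0,"wy":0,"wz":0.6,"gripper":10},{"dx":2.4,"dy":-1,"dz":0,"wx":0,"wy":0,"wz":1.2,"gripper":10},{"dx":3.5,"dy":-1.4,"dz":0,"wx":0,"wy":0,"wz":1.65,"gripper":10},{"dx":3.5,"dy":-1.4,"dz":0,"wx":0,"wy":0,"wz":1.65,"gripper":10},{"dx":3.5,"dy":-1.4,"dz":0,"wx":0,"wy":0,"wz":1.65,"gripper":10}]'; python3 - <<'E'
from h import *
import pickle
st=read_state(); pickle.dump(st,open('st2.pkl','wb')); w=viewer.get_image("wrist")[:,:,::-1]; b=viewer.get_image("scene")[:,:,::-1]
cv2.imwrite("pics/w2.png",w);cv2.imwrite("pics/scene2.png",b)
print(st["tool_pos"],st["clock"])
E
```

```text
clock: 7.42
tool_pos: [0.4709, -0.0003, 0.1583]
orientation: [0.769, 0.639, -0.0, -0.0]
contact_force: [0.4, -0.7, -2.5]
finger_gap: 0.0169
gripper_force: 39.8
[ 4.70902478e-01 -3.37243825e-04  1.58307867e-01] 7.4167
```

View pics/w2.png

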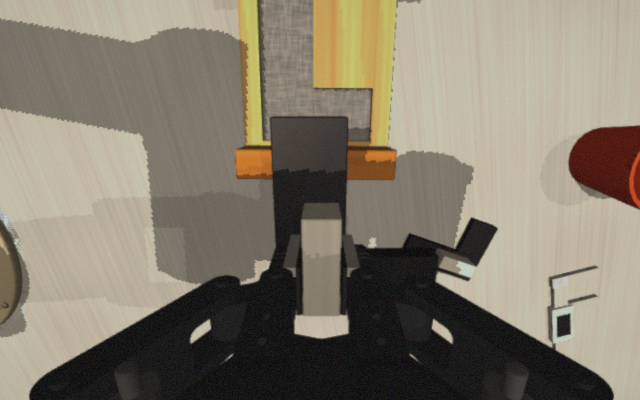

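Wrist view: panel top at (237-395,148-179), filler corner near (314,88), recess between about u=260 and 372. Next, an enlarged crop of this with the scene view.

```bash
python3 - <<'E'
from h import *
w=cv2.imread("pics/w2.png");b=cv2.imread("pics/scene2.png")
o=np.zeros((600,800,3),np.uint8)
o[:570,:480]=cv2.resize(w[0:190,235:395],(480,570),interpolation=cv2.INTER_CUBIC)
o[:320,480:]=cv2.resize(b[110:174,310:374],(320,320),interpolation=cv2.INTER_CUBIC)
cv2.imwrite("pics/c3.png",o)
E
```

```text
(no output)
```

View pics/c3.png

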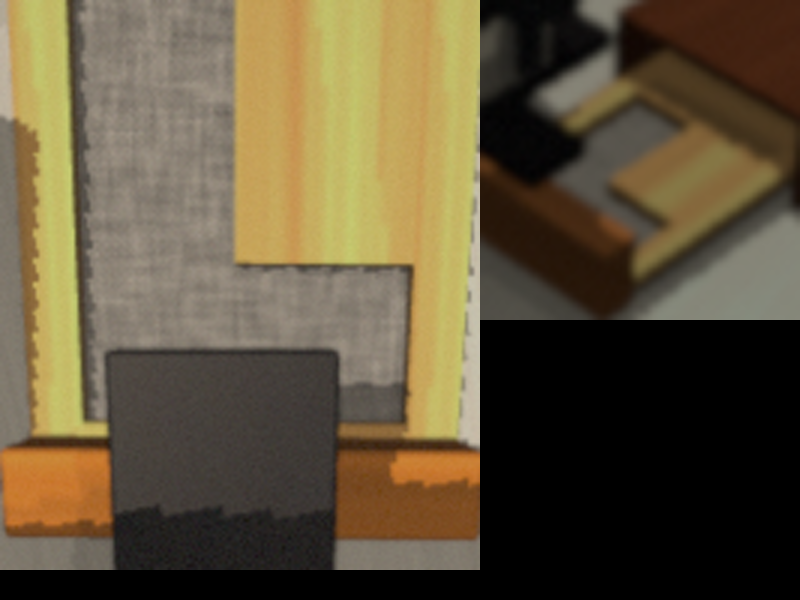

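```bash
python3 - <<'E'
from fit import *
import pickle
st=pickle.load(open('st2.pkl','rb')); W=cam("wrist",st)
w=lambda m,p:(W,m,px(p,235,0,3,0,0)); s=lambda m,p:(S,m,px(p,310,110,5,480,0))
wo=[w((-2,-17,10),(235,264)),w((-2,-69,10),(413,265)),w((-48,29,10),(83,421)),w((-48,-69,10),(408,423))]
so=[s((-2,-17,10),(608,188)),s((-2,-69,10),(665,222)),s((72,29,10),(640,97)),s((72,-17,10),(688,125))]
x0=[.48,.09,.015,1.38]
fit(wo,x0,'w');p=fit(wo+so,x0,'both'); 
print(tri(W,wo[0][2],S,so[0][2]))
R=Ro.from_euler('z',1.3816).as_matrix()
for y in (20,):print('pred',R@np.array([-.251+.077,y/1000,.015])+[.5173,.2647,0])
for q in ((3,535),(480,538),(5,447)): 
    X=onz(W,*px(q,235,0,3,0,0),.058); print('panel in seat',(R.T@(X-p[:3])).round(4))
# held square in wrist: rib & long arm end at z= TCP-.018+..
z=st["tool_pos"][2]-.0184
for u,v,h in ((235+(107-.0)/3,352/3,.012),(235+337/3,352/3,.012),(303,205,.038),(341,205,.038)):
    X=onz(W,u,v,z+h); Rt=Ro.from_quat(st["orientation"]).as_matrix(); print('sq pt in tool mm',(Rt.T@(X-st["tool_pos"])*1000).round(1))
E
```

```text
w [0.4636 0.0949 0.0136 1.3805] deg 79.1 
 [[0.0, -0.4], [0.2, -0.2], [0.3, 0.3], [-0.6, 0.3]]
both [0.4636 0.095  0.014  1.3797] deg 79.0 
 [[-0.0, -0.4], [0.3, -0.2], [0.2, 0.3], [-0.6, 0.4], [-0.5, -0.7], [1.4, 0.9], [-1.0, -0.5], [0.6, 0.7]]
(array([0.48049534, 0.0901    , 0.0213967 ]), np.float64(0.0016907159372400204))
pred [0.46493277 0.0975663  0.015     ]
panel in seat [-0.0758  0.0463  0.044 ]
panel in seat [-0.076  -0.0853  0.044 ]
panel in seat [-0.0516  0.044   0.044 ]
sq pt in tool mm [ 66.7 -24.8   6.4]
sq pt in tool mm [66.6 12.   6.4]
sq pt in tool mm [ 30.7  -8.4 -19.6]
sq pt in tool mm [ 30.6   7.9 -19.6]
```

```bash
python3 rel.py 0.4637 0.0955 0.09 -10.9
```

```text
d [ 3.149 -0.871  2.277] w [-0.     0.003  0.045] rows 3.0
```

```bash
python3 -m handwheel '[{"dx":1,"dy":-0.3,"dz":0,"wx":0,"wy":0,"wz":0,"gripper":10},{"dx":2.2,"dy":-0.6,"dz":0.5,"wx":0,"wy":0,"wz":0,"gripper":10},{"dx":3.15,"dy":-0.87,"dz":1.3,"wx":0,"wy":0,"wz":0.04,"gripper":10},{"dx":3.15,"dy":-0.87,"dz":2.28,"wx":0,"wy":0,"wz":0.04,"gripper":10},{"dx":3.15,"dy":-0.87,"dz":2.28,"wx":0,"wy":0,"wz":0.04,"gripper":10}]'; python3 -m handwheel '[{"dx":0,"dy":0,"dz":0,"wx":0,"wy":0,"wz":0,"gripper":10},{"dx":0,"dy":0,"dz":0,"wx":0,"wy":0,"wz":0,"gripper":10}]'; python3 rel.py 0.4637 0.0955 0.048 -10.9
```

```text
clock: 7.93
tool_pos: [0.4615, 0.0961, 0.0861]
orientation: [0.771, 0.637, -0.003, -0.003]
contact_force: [-1.8, 0.0, -2.9]
finger_gap: 0.0172
gripper_force: 40.0
clock: 8.1
tool_pos: [0.4647, 0.0948, 0.0912]
orientation: [0.772, 0.636, 0.0, 0.001]
contact_force: [0.4, -0.6, -2.2]
finger_gap: 0.017
gripper_force: 40.0
d [ 0.018 -0.041  1.44 ] w [ 0.017 -0.    -0.018] rows 2.0
```

```bash
python3 -m handwheel '[{"dx":0.02,"dy":-0.03,"dz":0.5,"wx":0,"wy":0,"wz":0,"gripper":10},{"dx":0.02,"dy":-0.03,"dz":1,"wx":0,"wy":0,"wz":0,"gripper":10},{"dx":0.02,"dy":-0.03,"dz":1.42,"wx":0,"wy":0,"wz":0,"gripper":10},{"dx":0.02,"dy":-0.03,"dz":1.42,"wx":0,"wy":0,"wz":0,"gripper":10},{"dx":0.02,"dy":-0.03,"dz":1.42,"wx":0,"wy":0,"wz":0,"gripper":10}]'; python3 rel.py 0.4637 0.0955 0.034 -10.9; python3 - <<'E'
from h import *
w=viewer.get_image("wrist")[:,:,::-1];b=viewer.get_image("scene")[:,:,::-1]
cv2.imwrite("pics/w3.png",w);cv2.imwrite("pics/scene3.png",b)
o=np.zeros((600,800,3),np.uint8)
o[:450,:560]=cv2.resize(w[0:225,180:460],(560,450),interpolation=cv2.INTER_CUBIC)
o[300:,500:]=cv2.resize(b[105:180,300:375],(300,300),interpolation=cv2.INTER_CUBIC)
cv2.imwrite("pics/c4.png",o)
E
```

```text
clock: 8.52
tool_pos: [0.4637, 0.0959, 0.0487]
orientation: [0.771, 0.636, 0.001, 0.001]
contact_force: [0.4, -0.3, -1.9]
finger_gap: 0.017
gripper_force: 39.9
d [-0.013  0.003  0.489] w [ 0.017 -0.001 -0.014] rows 1.0
```

View pics/c4.png

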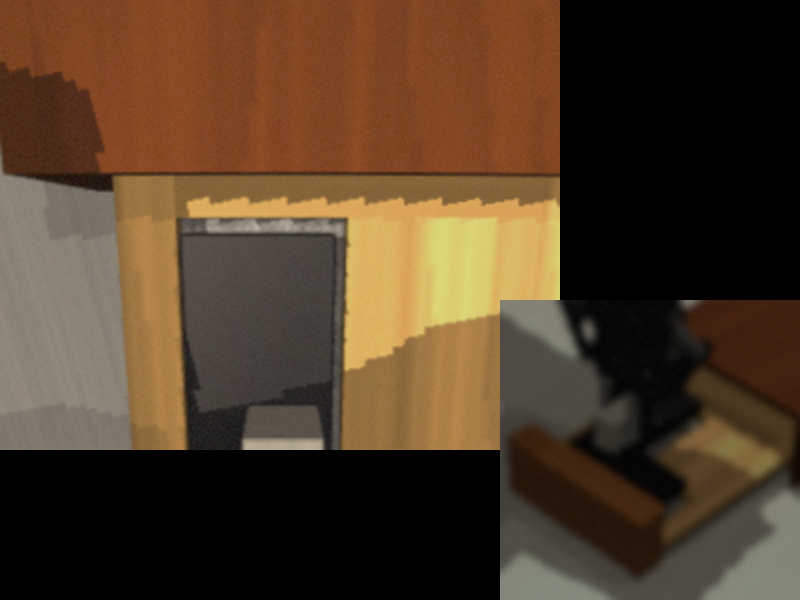

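Lateral gaps work out at 3.4 and 4.2 mm, so the square is centred over the recess, and I lower it.

```bash
python3 - <<'E'
from h import *
st=read_state();C=cam("wrist",st);R=Ro.from_quat(st["orientation"]).as_matrix()
for u,v,z in((310,117,.042),(310,109.3,.025)): print((R.T@(onz(C,u,v,z)-st["tool_pos"])*1000).round(1))
E
python3 -m handwheel '[{"dx":0,"dy":0,"dz":0.17,"wx":0,"wy":0,"wz":0,"gripper":10},{"dx":0,"dy":0,"dz":0.33,"wx":0,"wy":0,"wz":0,"gripper":10},{"dx":0,"dy":0,"dz":0.45,"wx":0,"wy":0,"wz":0,"gripper":10},{"dx":0,"dy":0,"dz":0.45,"wx":0,"wy":0,"wz":0,"gripper":10},{"dx":0,"dy":0,"dz":0.45,"wx":0,"wy":0,"wz":0,"gripper":10}]'
```

```text
[66.8 -5.9  7. ]
[70.5 -6.5 24. ]
clock: 9.03
tool_pos: [0.4627, 0.0967, 0.0339]
orientation: [0.771, 0.637, -0.0, -0.0]
contact_force: [-0.6, 0.1, -1.9]
finger_gap: 0.0171
gripper_force: 40.0
```

```bash
python3 -m handwheel '[{"dx":0,"dy":0,"dz":0.04,"wx":0,"wy":0,"wz":0,"gripper":10},{"dx":0,"dy":0,"dz":0.04,"wx":0,"wy":0,"wz":0,"gripper":10},{"dx":0,"dy":0,"dz":0.04,"wx":0,"wy":0,"wz":0,"gripper":24},{"dx":0,"dy":0,"dz":0.04,"wx":0,"wy":0,"wz":0,"gripper":36},{"dx":0,"dy":0,"dz":0.04,"wx":0,"wy":0,"wz":0,"gripper":40}]'; python3 -m handwheel '[{"dx":0,"dy":0,"dz":-0.7,"wx":0,"wy":0,"wz":0,"gripper":40},{"dx":0,"dy":0,"dz":-1.7,"wx":0,"wy":0,"wz":0,"gripper":40},{"dx":0,"dy":0,"dz":-2.7,"wx":0,"wy":0,"wz":0,"gripper":40},{"dx":0,"dy":0,"dz":-3.7,"wx":0,"wy":0,"wz":0,"gripper":40},{"dx":0,"dy":0,"dz":-3.7,"wx":0,"wy":0,"wz":0,"gripper":40}]'; python3 rel.py 0.435 -0.055 0.15 -10.9
```

```text
clock: 9.45
tool_pos: [0.4629, 0.0967, 0.033]
orientation: [0.771, 0.637, 0.0, 0.0]
contact_force: [0.0, 0.4, -0.2]
finger_gap: 0.04
gripper_force: 0.0
clock: 9.87
tool_pos: [0.465, 0.0967, 0.1488]
orientation: [0.771, 0.637, 0.004, 0.003]
contact_force: [0.1, -0.3, -0.1]
finger_gap: 0.0402
gripper_force: 0.0
d [-5.156 -0.027 -0.046] w [ 0.108 -0.016  0.003] rows 4.0
```

```bash
python3 rel.py 0.4605 -0.028 0.15 -10.8; python3 -m handwheel '[{"dx":-4.2,"dy":0.65,"dz":0,"wx":0,"wy":0,"wz":0,"gripper":0},{"dx":-4.2,"dy":0.65,"dz":0,"wx":0,"wy":0,"wz":0,"gripper":0},{"dx":-4.2,"dy":0.65,"dz":0,"wx":0,"wy":0,"wz":0,"gripper":0},{"dx":-4.2,"dy":0.65,"dz":0,"wx":0,"wy":0,"wz":0,"gripper":0},{"dx":-4.2,"dy":0.65,"dz":0,"wx":0,"wy":0,"wz":0,"gripper":0}]'; python3 rel.py 0.4605 -0.028 0.03 -10.8; python3 - <<'E'
from h import *
w=viewer.get_image("wrist")[:,:,::-1];b=viewer.get_image("scene")[:,:,::-1]
cv2.imwrite("pics/w4.png",w);cv2.imwrite("pics/scene4.png",b)
o=np.zeros((500,800,3),np.uint8)
o[:400,:500]=cv2.resize(w[0:200,200:450],(500,400),interpolation=cv2.INTER_CUBIC)
o[:300,500:]=cv2.resize(b[105:180,300:375],(300,300),interpolation=cv2.INTER_CUBIC)
cv2.imwrite("pics/c5.png",o)
E
```

```text
d [-4.111  0.637 -0.038] w [ 0.108 -0.016 -0.017] rows 3.0
clock: 10.28
tool_pos: [0.458, -0.0325, 0.1435]
orientation: [0.772, 0.635, -0.0, -0.0]
contact_force: [0.5, 0.1, 0.3]
finger_gap: -0.0003
gripper_force: 0.0
d [0.165 0.054 3.785] w [-0.004 -0.    -0.066] rows 3.0
```

View pics/c5.png

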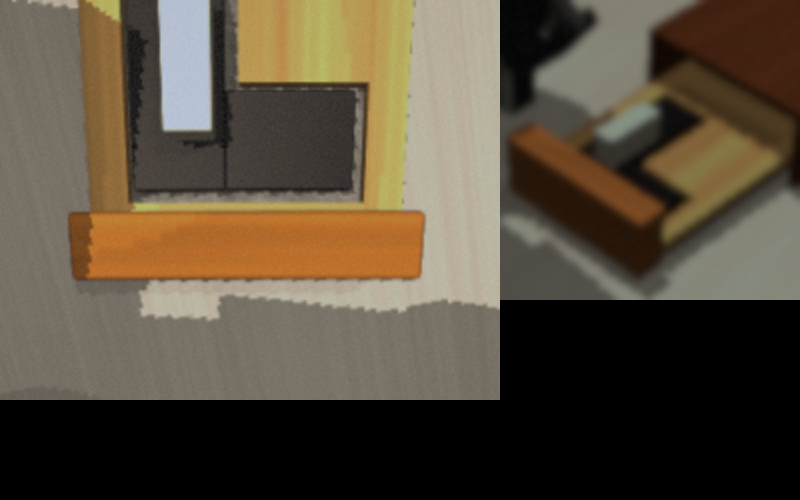

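The square sits flat and home: plate below the rims with gaps all round. I lower in front of the panel and push it in.

```bash
python3 -m handwheel '[{"dx":0,"dy":0.05,"dz":1.3,"wx":0,"wy":0,"wz":-0.06,"gripper":0},{"dx":0,"dy":0.05,"dz":2.5,"wx":0,"wy":0,"wz":-0.06,"gripper":0},{"dx":0,"dy":0.05,"dz":3.8,"wx":0,"wy":0,"wz":-0.06,"gripper":0},{"dx":0,"dy":0.05,"dz":3.8,"wx":0,"wy":0,"wz":-0.06,"gripper":0},{"dx":0,"dy":0.05,"dz":3.8,"wx":0,"wy":0,"wz":-0.06,"gripper":0}]'; python3 -m handwheel '[{"dx":0.3,"dy":0,"dz":0,"wx":0,"wy":0,"wz":0,"gripper":0},{"dx":0.6,"dy":0,"dz":0,"wx":0,"wy":0,"wz":0,"gripper":0},{"dx":0.9,"dy":0,"dz":0,"wx":0,"wy":0,"wz":0,"gripper":0},{"dx":1.2,"dy":0,"dz":0,"wx":0,"wy":0,"wz":0,"gripper":0},{"dx":1.5,"dy":0,"dz":0,"wx":0,"wy":0,"wz":0,"gripper":0}]'; python3 rel.py 0.4943 0.152 0.03 -10.8
```

```text
clock: 10.8
tool_pos: [0.4589, -0.0296, 0.0294]
orientation: [0.769, 0.64, -0.001, -0.002]
contact_force: [0.8, 0.1, 1.2]
finger_gap: -0.0001
gripper_force: 0.0
clock: 11.22
tool_pos: [0.4686, 0.014, 0.0311]
orientation: [0.769, 0.639, 0.0, 0.001]
contact_force: [0.3, -5.1, 4.0]
finger_gap: -0.0001
gripper_force: 2.6
d [4.679e+00 2.000e-03 3.100e-02] w [0.03  0.011 0.053] rows 4.0
```

```bash
python3 -m handwheel '[{"dx":0.4,"dy":0,"dz":0,"wx":0,"wy":0,"wz":0,"gripper":0},{"dx":0.8,"dy":0,"dz":0,"wx":0,"wy":0,"wz":0,"gripper":0},{"dx":1.2,"dy":0,"dz":0,"wx":0,"wy":0,"wz":0,"gripper":0},{"dx":1.6,"dy":0,"dz":0,"wx":0,"wy":0,"wz":0,"gripper":0},{"dx":2.0,"dy":0,"dz":0,"wx":0,"wy":0,"wz":0,"gripper":0}]'; python3 -m handwheel '[{"dx":0.4,"dy":0,"dz":0,"wx":0,"wy":0,"wz":0,"gripper":0},{"dx":0.8,"dy":0,"dz":0,"wx":0,"wy":0,"wz":0,"gripper":0},{"dx":1.2,"dy":0,"dz":0,"wx":0,"wy":0,"wz":0,"gripper":0},{"dx":1.6,"dy":0,"dz":0,"wx":0,"wy":0,"wz":0,"gripper":0},{"dx":1.8,"dy":0,"dz":0,"wx":0,"wy":0,"wz":0,"gripper":0}]'; python3 rel.py 0.4943 0.152 0.03 -10.8
```

```text
clock: 11.63
tool_pos: [0.48, 0.0727, 0.0308]
orientation: [0.769, 0.639, 0.001, 0.001]
contact_force: [1.2, -6.7, 3.2]
finger_gap: 0.0002
gripper_force: 3.3
clock: 12.05
tool_pos: [0.4895, 0.1221, 0.0309]
orientation: [0.768, 0.64, -0.003, 0.004]
contact_force: [-6.2, -58.8, 12.8]
finger_gap: -0.0001
gripper_force: 29.5
d [ 1.009 -0.022  0.021] w [0.032 0.111 0.089] rows 1.0
```

It jammed about 30 mm early, at 58 N. I ease off and look.

```bash
python3 -m handwheel '[{"dx":-0.25,"dy":0,"dz":0,"wx":0,"wy":0,"wz":0,"gripper":0},{"dx":-0.25,"dy":0,"dz":0,"wx":0,"wy":0,"wz":0,"gripper":0},{"dx":-0.25,"dy":0,"dz":0,"wx":0,"wy":0,"wz":0,"gripper":0}]';  python3 - <<'E'
from h import *
w=viewer.get_image("wrist")[:,:,::-1];b=viewer.get_image("scene")[:,:,::-1];a=viewer.get_image("top")[:,:,::-1]
for n,i in(("w5",w),("scene5",b),("top5",a)):cv2.imwrite(f"pics/{n}.png",i)
o=np.zeros((600,800,3),np.uint8)
o[:300,:480]=cv2.resize(w,(480,300))
o[:320,480:]=cv2.resize(b[85:165,320:400],(320,320),interpolation=cv2.INTER_CUBIC)
o[300:,:480]=cv2.resize(a[190:265,120:240],(480,300),interpolation=cv2.INTER_CUBIC)
c=cv2.imread("pics/scene4.png");o[320:600,520:800]=cv2.resize(c[85:165,320:400],(280,280),interpolation=cv2.INTER_CUBIC)
cv2.imwrite("pics/c6.png",o)
E
```

```text
clock: 12.3
tool_pos: [0.4881, 0.1177, 0.0306]
orientation: [0.769, 0.639, 0.0, 0.001]
contact_force: [1.2, -5.8, 2.6]
finger_gap: -0.0004
gripper_force: 2.9
```

View pics/c6.png

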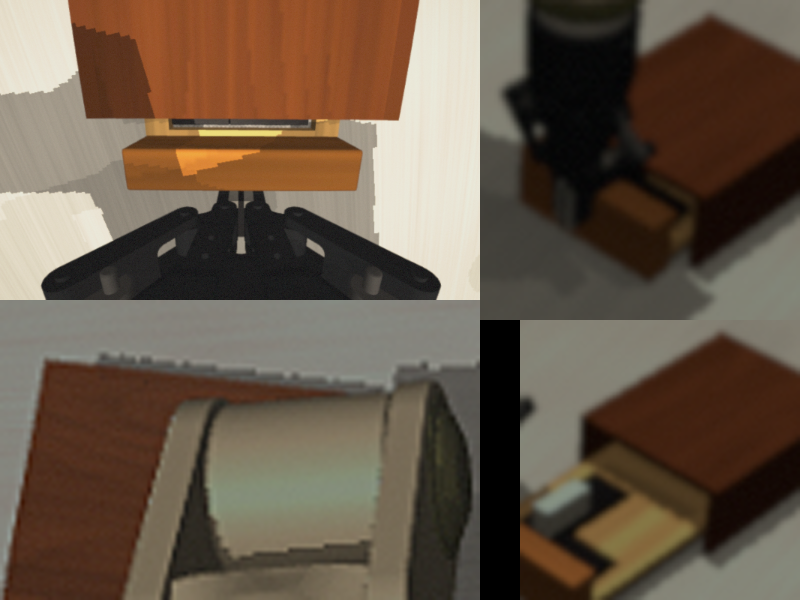

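The view shows the drawer about 25 mm out, the tool square on the panel and nothing in between. I push again slowly and watch the force.

```bash
python3 -m handwheel '[{"dx":0.05,"dy":0,"dz":0,"wx":0,"wy":0,"wz":0,"gripper":0},{"dx":0.1,"dy":0,"dz":0,"wx":0,"wy":0,"wz":0,"gripper":0}]'; python3 -m handwheel '[{"dx":0.05,"dy":0,"dz":0,"wx":0,"wy":0,"wz":0,"gripper":0},{"dx":0.1,"dy":0,"dz":0,"wx":0,"wy":0,"wz":0,"gripper":0}]';python3 -c "
from h import *
s=read_state();print(s['wrist_torque'],s['joints'],s['joint_efforts'])"
```

```text
clock: 12.62
tool_pos: [0.4887, 0.1207, 0.0306]
orientation: [0.769, 0.639, 0.0, 0.001]
contact_force: [1.5, -8.8, 1.2]
finger_gap: 0.0002
gripper_force: 3.8
clock: 12.78
tool_pos: [0.4893, 0.1236, 0.0307]
orientation: [0.769, 0.639, 0.0, 0.001]
contact_force: [1.4, -8.8, 1.7]
finger_gap: -0.0004
gripper_force: 4.3
[-1.36541124 -0.17626571 -0.09013759] [ 0.01337724  0.55047436  1.69569315 -0.00224315  0.89331455  0.19922302] [  4.21078563 -43.71719241 -13.22611213   1.58345506   0.24181866
  -0.1028491 ]
```

```bash
for i in 1; do python3 -m handwheel '[{"dx":0.05,"dy":0,"dz":0,"wx":0,"wy":0,"wz":0,"gripper":0},{"dx":0.1,"dy":0,"dz":0,"wx":0,"wy":0,"wz":0,"gripper":0}]'; done; python3 -m handwheel '[{"dx":0.05,"dy":0,"dz":0,"wx":0,"wy":0,"wz":0,"gripper":0},{"dx":0.1,"dy":0,"dz":0,"wx":0,"wy":0,"wz":0,"gripper":0}]';python3 - <<'E'
from h import *
print(viewer.get_image("wrist").shape)
E
python3 -m handwheel '[{"dx":0,"dy":0,"dz":0,"wx":0,"wy":0,"wz":0,"gripper":0}]'
```

```text
clock: 12.95
tool_pos: [0.4898, 0.1265, 0.0306]
orientation: [0.769, 0.639, 0.0, 0.001]
contact_force: [0.6, -10.2, 2.5]
finger_gap: -0.0
gripper_force: 4.7
clock: 13.12
tool_pos: [0.4904, 0.1293, 0.0307]
orientation: [0.769, 0.639, 0.0, 0.001]
contact_force: [1.8, -9.9, 2.8]
finger_gap: -0.0
gripper_force: 5.0
(400, 640, 3)
clock: 13.25
tool_pos: [0.4905, 0.1298, 0.0306]
orientation: [0.769, 0.639, 0.001, 0.001]
contact_force: [1.8, -5.8, 1.1]
finger_gap: -0.0002
gripper_force: 2.6
```

```bash
python3 -m handwheel '[{"dx":0.06,"dy":0,"dz":0,"wx":0,"wy":0,"wz":0,"gripper":0},{"dx":0.12,"dy":0,"dz":0,"wx":0,"wy":0,"wz":0,"gripper":0},{"dx":0.18,"dy":0,"dz":0,"wx":0,"wy":0,"wz":0,"gripper":0},{"dx":0.24,"dy":0,"dz":0,"wx":0,"wy":0,"wz":0,"gripper":0},{"dx":0.3,"dy":0,"dz":0,"wx":0,"wy":0,"wz":0,"gripper":0}]'; python3 -m handwheel '[{"dx":0.06,"dy":0,"dz":0,"wx":0,"wy":0,"wz":0,"gripper":0},{"dx":0.12,"dy":0,"dz":0,"wx":0,"wy":0,"wz":0,"gripper":0},{"dx":0.18,"dy":0,"dz":0,"wx":0,"wy":0,"wz":0,"gripper":0},{"dx":0.24,"dy":0,"dz":0,"wx":0,"wy":0,"wz":0,"gripper":0},{"dx":0.3,"dy":0,"dz":0,"wx":0,"wy":0,"wz":0,"gripper":0}]'
```

```text
clock: 13.67
tool_pos: [0.4922, 0.1386, 0.0306]
orientation: [0.769, 0.639, 0.001, 0.001]
contact_force: [2.2, -6.2, 1.6]
finger_gap: 0.0
gripper_force: 3.0
clock: 14.08
tool_pos: [0.4939, 0.1476, 0.0306]
orientation: [0.769, 0.639, 0.001, 0.001]
contact_force: [2.5, -6.9, 1.9]
finger_gap: -0.0001
gripper_force: 2.9
```

Running freely now. Next I press to the inner stop, then hold.

```bash
python3 -m handwheel '[{"dx":0.05,"dy":0,"dz":0,"wx":0,"wy":0,"wz":0,"gripper":0},{"dx":0.1,"dy":0,"dz":0,"wx":0,"wy":0,"wz":0,"gripper":0},{"dx":0.15,"dy":0,"dz":0,"wx":0,"wy":0,"wz":0,"gripper":0},{"dx":0.2,"dy":0,"dz":0,"wx":0,"wy":0,"wz":0,"gripper":0},{"dx":0.2,"dy":0,"dz":0,"wx":0,"wy":0,"wz":0,"gripper":0}]'; python3 -m handwheel '[{"dx":0.05,"dy":0,"dz":0,"wx":0,"wy":0,"wz":0,"gripper":0},{"dx":0.05,"dy":0,"dz":0,"wx":0,"wy":0,"wz":0,"gripper":0}]'
```

```text
clock: 14.5
tool_pos: [0.4947, 0.1518, 0.0307]
orientation: [0.769, 0.639, -0.001, 0.002]
contact_force: [0.8, -18.4, 3.6]
finger_gap: -0.0004
gripper_force: 8.9
clock: 14.67
tool_pos: [0.4947, 0.1518, 0.0307]
orientation: [0.769, 0.639, -0.002, 0.003]
contact_force: [-1.1, -28.2, 6.3]
finger_gap: 0.0002
gripper_force: 13.8
```

```bash
python3 -m handwheel '[{"dx":-0.25,"dy":0,"dz":0,"wx":0,"wy":0,"wz":0,"gripper":0},{"dx":-0.5,"dy":0,"dz":0,"wx":0,"wy":0,"wz":0,"gripper":0},{"dx":-0.75,"dy":0,"dz":0,"wx":0,"wy":0,"wz":0,"gripper":0},{"dx":-0.75,"dy":0,"dz":0,"wx":0,"wy":0,"wz":0,"gripper":0},{"dx":-0.75,"dy":0,"dz":0,"wx":0,"wy":0,"wz":0,"gripper":0}]'; python3 -m handwheel '[{"dx":-1,"dy":0,"dz":0,"wx":0,"wy":0,"wz":0,"gripper":0},{"dx":-2,"dy":0,"dz":0,"wx":0,"wy":0,"wz":0,"gripper":0},{"dx":-3,"dy":0,"dz":0,"wx":0,"wy":0,"wz":0,"gripper":0},{"dx":-4,"dy":0,"dz":0,"wx":0,"wy":0,"wz":0,"gripper":0},{"dx":-4.2,"dy":0,"dz":0,"wx":0,"wy":0,"wz":0,"gripper":0}]'; python3 -m handwheel '[{"dx":0,"dy":0,"dz":-1.3,"wx":0,"wy":0,"wz":0,"gripper":0},{"dx":0,"dy":0,"dz":-2.6,"wx":0,"wy":0,"wz":0,"gripper":0},{"dx":0,"dy":0,"dz":-4,"wx":0,"wy":0,"wz":0,"gripper":0},{"dx":0,"dy":0,"dz":-4,"wx":0,"wy":0,"wz":0,"gripper":0},{"dx":0,"dy":0,"dz":-4,"wx":0,"wy":0,"wz":0,"gripper":0}]';python3 -m handwheel '[{"dx":0,"dy":3,"dz":0,"wx":0,"wy":0,"wz":0,"gripper":0},{"dx":0,"dy":3,"dz":0,"wx":0,"wy":0,"wz":0,"gripper":0},{"dx":0,"dy":3,"dz":0,"wx":0,"wy":0,"wz":0,"gripper":0},{"dx":0,"dy":3,"dz":0,"wx":0,"wy":0,"wz":0,"gripper":0},{"dx":0,"dy":3,"dz":0,"wx":0,"wy":0,"wz":0,"gripper":0}]'
```

```text
clock: 15.08
tool_pos: [0.49, 0.1329, 0.03]
orientation: [0.77, 0.639, 0.0, -0.0]
contact_force: [0.4, -0.4, -0.2]
finger_gap: 0.0002
gripper_force: 0.0
clock: 15.5
tool_pos: [0.4667, 0.0063, 0.0299]
orientation: [0.77, 0.638, -0.0, 0.0]
contact_force: [1.5, -0.3, 0.6]
finger_gap: -0.0
gripper_force: 0.0
clock: 15.92
tool_pos: [0.4679, 0.0094, 0.1518]
orientation: [0.769, 0.639, 0.002, 0.002]
contact_force: [0.0, -0.6, 0.1]
finger_gap: -0.0001
gripper_force: 0.0
clock: 16.33
tool_pos: [0.5544, -0.007, 0.1482]
orientation: [0.769, 0.639, -0.001, -0.002]
contact_force: [-0.4, -0.3, 0.1]
finger_gap: 0.0001
gripper_force: 0.0
```

The ten views are used up, so I verify numerically by comparing the box and bystander regions with the first pictures.

```bash
python3 - <<'E'
from h import *
for n,regs in (("scene",dict(box=(330,85,90,68),floor=(300,125,40,45),cup=(385,180,40,50),cal=(325,245,60,62),egg=(163,257,46,48),caddy=(212,280,62,65))),("top",dict(box=(115,195,107,88),floor=(222,205,60,60),cup=(255,115,40,42),cal=(322,130,75,28),egg=(443,218,38,36),caddy=(427,145,50,52)))):
    im=viewer.get_image(n)[:,:,::-1]; cv2.imwrite(f"pics/{n}6.png",im); o=cv2.imread(f"pics/{n}0.png")
    for k,(x,y,w,h) in regs.items():
        A,B=o[y:y+h,x:x+w],im[y:y+h,x:x+w]; d=np.abs(A.astype(int)-B).max(2)
        g=[cv2.cvtColor(np.ascontiguousarray(q),cv2.COLOR_BGR2GRAY).astype(np.float32) for q in(A,B)]
        print(n,k,"mean",d.mean().round(1),"frac>40",(d>40).mean().round(3),"shift",np.round(cv2.phaseCorrelate(*g)[0],2))
    hsv=cv2.cvtColor(im,cv2.COLOR_BGR2HSV); 
    for t,i in(("now",im),("then",o)):
        m=cv2.inRange(cv2.cvtColor(i,cv2.COLOR_BGR2HSV),(8,150,100),(20,255,255)); ys,xs=np.nonzero(m[90:290,120:410] if n=="scene" else m[190:290,100:330]); print(t,"orange px",len(xs),xs.min() if len(xs) else '',xs.max() if len(xs) else '')
E
```

```text
scene box mean 21.4 frac>40 0.214 shift [-0.06 -0.06]
scene floor mean 41.4 frac>40 0.744 shift [-0.14  0.37]
scene cup mean 4.3 frac>40 0.0 shift [ 0.04 -0.03]
scene cal mean 5.8 frac>40 0.0 shift [ 0.08 -0.03]
scene egg mean 4.7 frac>40 0.0 shift [ 0.14 -0.01]
scene caddy mean 4.9 frac>40 0.0 shift [-0.01  0.02]
now orange px 63 128 251
then orange px 107 128 250
top box mean 15.4 frac>40 0.126 shift [0.28 0.14]
top floor mean 40.2 frac>40 0.496 shift [33.99 23.28]
top cup mean 5.1 frac>40 0.001 shift [-0.02  0.52]
top cal mean 5.8 frac>40 0.0 shift [0.42 0.01]
top egg mean 5.4 frac>40 0.0 shift [ 0.04 -0.07]
top caddy mean 5.5 frac>40 0.0 shift [-0.01 -0.01]
now orange px 0  
then orange px 372 99 113
```

```bash
python3 -m handwheel '[{"dx":-5.5,"dy":-6,"dz":-3,"wx":0,"wy":0,"wz":0,"gripper":0},{"dx":-5.5,"dy":-6,"dz":-3,"wx":0,"wy":0,"wz":0,"gripper":0},{"dx":-5.5,"dy":-6,"dz":-3,"wx":0,"wy":0,"wz":0,"gripper":0},{"dx":-5.5,"dy":-6,"dz":-3,"wx":0,"wy":0,"wz":0,"gripper":0},{"dx":-5.5,"dy":-6,"dz":-3,"wx":0,"wy":0,"wz":0,"gripper":0}]';python3 -m handwheel '[{"dx":-4,"dy":0,"dz":0,"wx":0,"wy":0,"wz":0,"gripper":0},{"dx":-4,"dy":0,"dz":0,"wx":0,"wy":0,"wz":0,"gripper":0},{"dx":-4,"dy":0,"dz":0,"wx":0,"wy":0,"wz":0,"gripper":0},{"dx":-4,"dy":0,"dz":0,"wx":0,"wy":0,"wz":0,"gripper":0},{"dx":-4,"dy":0,"dz":0,"wx":0,"wy":0,"wz":0,"gripper":0}]'; python3 - <<'E'
from h import *
for n,(x,y,w,h) in (("scene",(325,85,95,68)),("top",(115,195,115,88))):
    im=viewer.get_image(n)[:,:,::-1]; cv2.imwrite(f"pics/{n}7.png",im); o=cv2.imread(f"pics/{n}0.png")
    d=np.abs(o.astype(int)-im).max(2)[y:y+h,x:x+w]; print(n,d.mean(),(d>40).mean())
    for t,i in(("now",im),("then",o)):
        m=cv2.inRange(cv2.cvtColor(i[y:y+h,x:x+w],cv2.COLOR_BGR2HSV),(8,140,60),(22,255,255)); ys,xs=np.nonzero(m); print(t,len(xs),np.percentile(xs,[1,50,99]) if len(xs) else '',np.percentile(ys,[1,50,99]) if len(xs) else '')
E
```

```text
clock: 16.85
tool_pos: [0.3869, -0.1106, 0.2223]
orientation: [0.769, 0.639, -0.0, -0.0]
contact_force: [0.4, -0.9, -0.0]
finger_gap: -0.0002
gripper_force: 0.0
clock: 17.27
tool_pos: [0.3663, -0.2295, 0.2217]
orientation: [0.77, 0.638, 0.0, -0.0]
contact_force: [-0.8, 0.9, 0.0]
finger_gap: -0.0001
gripper_force: 0.0
scene 7.454024767801857 0.05975232198142415
now 1836 [15. 49. 83.] [ 8. 27. 50.]
then 1635 [15. 49. 83.] [ 9.   28.   50.66]
top 4.1112648221343875 0.0
now 5118 [ 9. 52. 95.] [13. 46. 77.]
then 5130 [ 9. 52. 95.] [13. 46. 77.]
```

```bash
python3 -c "
from cell import sign_off
print(sign_off())"
```

```text
the job is handed in; nothing more can be done
None
```

The square is home in the tray and the drawer is latched shut: the final top picture of the drawer matches the first, and the caddy, egg, caliper and cup show no movement; one push snagged briefly at 58 N, then ran freely when repeated slowly.

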